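# Roll the chromatography column into its V-cradle

### The job

Gently roll the round steel column along the bench with the fingers pushing on its side, up the small ramp of the aluminium V-cradle and over the crest, so that it settles in the V in front of the blue backstop, square with the V and with neither end sticking out past the cradle. Only push it: do not squeeze, lift or slide it in without rolling, and leave the green-capped bottle, the beaker and the red-capped vial where they stand. Take the hand away at the end.

Things in the scene. Friction and masses are not known exactly. Their poses are not given: they have to be found in the camera images.
- column: Polished round steel column lying on the bench, 50 mm diameter, 120 mm long, plus a brass stub (16 mm diameter, 8 mm long) on each end; about 0.4 kg; two flush blue rings and a black mark. Origin: its centre, 25 mm above the bench; own y runs along it, x and z turn as it rolls. Let go on the level it coasts a few cm; a few N from behind roll it up the ramp. Starts up to 0.2 rad skew to the V.
- cradle: Fixed aluminium V-cradle, 220 mm long along the V. Origin on the bench right below the bottom of the V, mid-length; z up, y along the V, +x level across the V in the rolling direction. The ramp starts at x = -79 mm at bench level and rises evenly to the crest. A blue upright backstop, 45 mm high, stands from x = 30 to 42 mm. The column starts 140 to 200 mm from the V on the ramp side.
- crest (a point): Middle of the crest of the cradle, 10.5 mm above the bench, 17 mm before the bottom of the V; flat 4 mm wide. From it a 30 degree face goes down to the bottom of the V (2 mm above the bench). A column whose centre has passed the crest falls into the V by itself.
- seat (a point): Where the column's centre lies when it is seated at mid-length: right above the bottom of the V, 31 mm above the bench. The far face also rises at 30 degrees, to 10.5 mm height 15 mm beyond the bottom.
- green_bottle: Bystander: small round reagent bottle with green cap, 43 mm diameter, 82 mm high, upright, origin at the centre of its underside.
- beaker: Bystander: glass beaker, 53 mm diameter, 70 mm high, upright, origin at the centre of its underside.
- red_vial: Bystander: small stoppered vial with red cap, 23 mm diameter, 40 mm high, upright behind the backstop, origin at the centre of its underside.

How it is judged:
On the way:
1. the column has rolled (not slid) through more than a fifth of a turn (angle between column's own z axis and vertical above 1.3 rad and height (world z) of column below 0.045 m), for 0.1 s.
At the end, for the whole second after the job is handed in: The column rests in the V: centre within 5 mm of the V's middle across it, seated height 31 mm within 3 mm, axis parallel to the V within 0.08 rad, centre within 42 mm of the cradle's middle along it; the three bystanders within 20 mm of where they stood (x of column in the frame of cradle between -0.005 and 0.005 m and y of column in the frame of cradle between -0.042 and 0.042 m and z of column in the frame of cradle between 0.028 and 0.034 m and angle between the y axis of column and the y axis of cradle, either way round below 0.08 rad and linear speed of column below 0.01 m/s and distance of each of green_bottle, beaker, red_vial from where it was at the start of the episode below 0.02 m); the robot touches nothing.
It fails at once if the column is lifted (its centre more than 45 mm above the bench; rolling over the crest brings it to 36 mm) (height (world z) of column above 0.045 m).
It fails at once if the column is squeezed or shoved hard (more than 30 N from the fingers) (contact force between the fingers and column above 30 N).
It fails at once if the green-capped bottle is pushed away (distance of green_bottle from where it was at the start of the episode above 0.02 m).
It fails at once if the beaker is pushed away (distance of beaker from where it was at the start of the episode above 0.02 m).
It fails at once if the red-capped vial is pushed away (distance of red_vial from where it was at the start of the episode above 0.02 m).
It also fails if it takes over 48 s, if anything falls off the work surface, if the arm or the gripper's body presses on something with over 40 N, if the wrist force passes 120 N, or if a joint passes its speed limit or range.

### The arm

A 7-joint arm with a two-finger parallel gripper is mounted at the origin on a cart in front of the work surface, level with it; the furniture and walls round the work are solid. World frame = base frame: x ahead of the robot, y to its left, z up, the work surface at z = 0. Lengths are in m, angles in rad, forces in N, time in s.
With the tool pointing down it reaches from about 0.35 to 0.9 m from the base axis. Payload 8.1 kg.
Tool frame: the origin (TCP) lies midway between the tips of the shut fingers; the grasp point (between the pads) lies arm.grasp_offset behind it (arm.grasp_offset is the distance from the TCP to the grasp point, in m); z points along the fingers, y is the line along which they close (so a half turn about z gives the same grasp; the last joint's range is limited). The gripper opens to 92 mm and grips with 3 to 60 N. Pads are 19 mm wide; open, the fingers measure 130 mm over their backs; the gripper's body (75 mm by 190 mm) begins 47 mm behind the grasp point.
Start: joints at [1.177, 0.434, 0.025, 1.573, -0.012, 1.134, -0.075], TCP at [0.179, -0.599, 0.227] pointing down, gripper open.
Joint ranges: [-2.62, 2.62], [-0.44, 2.09], [-1.27, 1.32], [0.08, 2.57], [-1.32, 4.46], [0.12, 2], [-2.74, 2.74]. Speed limits (rad/s): [2.22, 2.22, 3.01, 3.01, 3.14, 3.14, 3.14].

### API

Orientations are given as a rotation vector (axis times angle).
In Python, from cell import observe, imaging, arm gives the robot as it stands.
- The arm moves only by the tool apply_moves, never from a script. Its argument "commands" is a list of rows, each a list of 5 numbers: the opening in per cent of the stroke, from 0 (shut) to 100 (fully open), then the shift along the world's x, y, z in units of 0.06 m (1.0 is 0.06 m), then the turn about the world's z in units of 0.5 rad (1.0 is 0.5 rad). A call has 1 to 12 rows; each row shifts and turns the commanded pose from where the row before left it; what a row does not reach is not made up. A row lasts 1/8 s, in which the tool goes at most 62.5 mm and 10.7 degrees, less where a joint would pass 70% of its speed; a pose out of reach is approached as far as the arm can. A call with a number of a shift or a turn outside -1 to 1 is refused whole. A call with a gripper value outside its range is refused whole. The fingers move at their own pace and stop on an object; "newtons" is the grip in N (left out, the last holds). Time passes only in rows, so rows that do not move let the fingers close. It gives the time, the measured TCP pose, the force, the opening and the grip force at its end, in the units of the state.
- observe(): the state, without advancing time (a new reading comes with each control period).
- imaging.get_image(name): name is "scene" or "side" or "wrist"; returns (picture, depth): 384x512x3 uint8, red, green, blue; 384x512 float32, m along the optical axis (not along the pixel's ray), 0 where there is no reading.
- imaging.camera_params(name): a dict with "camera_matrix" (3x3 intrinsics, pixels), "origin" and "rotation" of the camera in the world; the wrist camera has in their place "tool_from_camera" (4x4, takes a point from camera to tool coordinates, whose origin is the TCP and whose axes are the flange's). Camera axes: x right, y up, looking along -z (the intrinsics and any distortion apply to the point x, -y, -z); pixel columns grow to the right and rows downward; lengths in m; the calibration is good to about 2 mm. The wrist camera is an equidistant fisheye: a pixel r from the principal point sees the ray r / f radians off the axis. A picture is of the moment at which its call begins: read the wrist's pose just before it. camera_params takes no time and is no camera call.
- arm.sign_off(): hands the job in; it is judged then, once.
The state is a dict: "clock": time; "joints": joint angles; "dq": joint speeds; "joint_efforts": joint torques, N m; "position": TCP position; "ee_rot": TCP orientation; "force": force on the tool from outside, world axes, zero at the start; "ft_torque": the same for the moment, N m; "width": opening from 0.0 (shut) to 1.0 (fully open); "gripper_force": force on a finger pad.
Only numpy, scipy, OpenCV 4.12 (cv2) and the standard library are available. Lean on these libraries where they do the work, as an engineer would, in place of code of your own. Each camera call takes 0.05 s, during which the arm holds its last target. There are 200 camera calls.

## Working session

There is one attempt and no reset: what is moved stays moved. The work goes in short steps, Python scripts to look and compute and a tool call to move; the robot and the scene stay as the last step left them, time stands still between calls to the robot, and variables do not carry over. Pictures are saved under pics/ and viewed, at most 10 in all, crops included, and the job is handed in when it is done.

Besides the shell and the picture viewer there is one more tool, called as a command line: name --pt "numbers of a row" for each row, then --argument value for the rest. apply_moves: Moves the arm, as the interface text tells. Its arguments: {"type":"object","properties":{"commands":{"type":"array"},"newtons":{"type":"number"}},"required":["commands"]}

```bash
mkdir -p pics
python3 - <<'E'
from cell import observe, imaging, arm
import cv2, numpy as np
s=observe(); print(s['clock'],s['position'],s['ee_rot'],s['width'],arm.grasp_offset)
for n in ("scene","side"):
    im,d=imaging.get_image(n); np.savez(f"{n}0.npz",im=im,d=d)
    cv2.imwrite(f"pics/{n}0.png",im[:,:,::-1]); p=imaging.camera_params(n); print(n,p)
E
```

```text
0.0 [ 0.17895941 -0.5982898   0.22594419] [-3.10694629e+00 -4.54747191e-01  5.70623794e-04] 0.9936874499874304 0.0188
scene {'camera_matrix': array([[421.33749694,   0.        , 259.19502194],
       [  0.        , 421.33749694, 195.24320015],
       [  0.        ,   0.        ,   1.        ]]), 'origin': array([ 0.40003987, -0.6112569 ,  0.65278901]), 'rotation': array([ 0.75729741, -0.16286457, -0.41383024])}
side {'camera_matrix': array([[390.0671428 ,   0.        , 257.36790117],
       [  0.        , 390.0671428 , 195.31191474],
       [  0.        ,   0.        ,   1.        ]]), 'origin': array([ 0.49155457, -0.7870203 ,  0.4774306 ]), 'rotation': array([ 1.05145385, -0.11954991, -0.21566819])}
```

View pics/scene0.png

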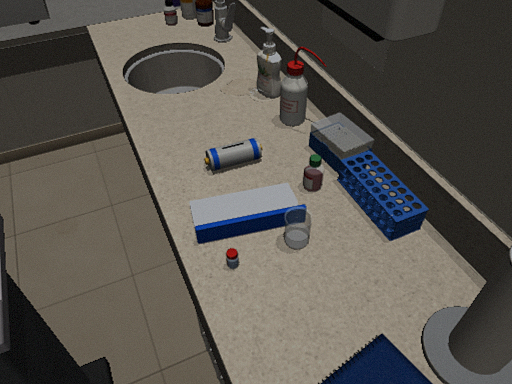

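View pics/side0.png

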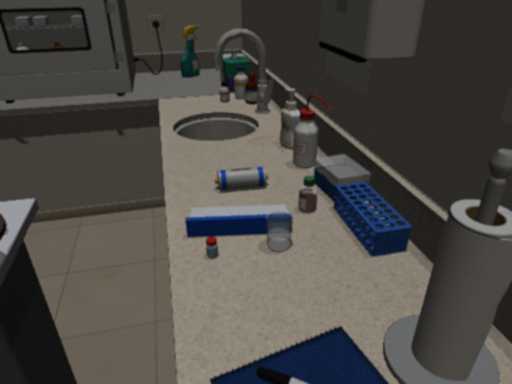

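The scene shows the column at (234,154) with its blue rings. The cradle is at (248,212), with the blue backstop on the near side. The green bottle is at (313,175), the beaker at (297,228) and the red vial at (232,258), so the rolling direction is toward the camera. Next I measure.

```bash
cat > h.py <<'E'
from cell import observe, imaging, arm
import cv2, numpy as np
from scipy.spatial.transform import Rotation as R
def cam(n):
    p=imaging.camera_params(n); return p['camera_matrix'],np.array(p['origin']),R.from_rotvec(p['rotation']).as_matrix()
def cloud(n,d):
    K,o,M=cam(n); v,u=np.mgrid[:384,:512]
    c=np.stack([(u-K[0,2])/K[0,0],-(v-K[1,2])/K[1,1],-np.ones(u.shape)],-1)*d[...,None]
    return c@M.T+o
def plane(n,u,v,z):
    K,o,M=cam(n); r=M@np.array([(u-K[0,2])/K[0,0],-(v-K[1,2])/K[1,1],-1]); return o+r*(z-o[2])/r[2]
E
python3 - <<'E'
from h import *
np.set_printoptions(precision=4,suppress=True)
for n in("scene","side"):
    f=np.load(n+"0.npz"); im,d=f['im'],f['d']; P=cloud(n,d); hsv=cv2.cvtColor(im,cv2.COLOR_RGB2HSV)
    blue=cv2.inRange(hsv,(108,140,40),(130,255,255))
    k,lab,st,ce=cv2.connectedComponentsWithStats(blue)
    print(n)
    for i in range(1,k):
        if st[i,4]>40:
            m=(lab==i)&(d>0); q=P[m]; print(st[i],np.percentile(q,[1,50,99],axis=0).ravel())
            if st[i,0]<200 and st[i,2]>90 and st[i,1]>180:
                t=q[q[:,2]>.035]; c,(w,h),a=cv2.minAreaRect(q[:,:2].astype(np.float32)); print(' backstop rect',c,w,h,a,'ztop',np.percentile(q[:,2],98))
                # cradle: points above bench near it
    box=(210,140,272,172) if n=="scene" else (214,165,272,192)
    x0,y0,x1,y1=box; q=P[y0:y1,x0:x1].reshape(-1,3); q=q[(q[:,2]>.012)&(q[:,2]<.06)]
    c,(w,h),a=cv2.minAreaRect(q[:,:2].astype(np.float32)); print('column',c,w,h,a,'ztop',np.percentile(q[:,2],98),len(q))
    t=q[q[:,2]>.04]; m=t.mean(0); _,_,V=np.linalg.svd(t[:,:2]-m[:2]);print(' top mean',m,'axis ang',np.arctan2(V[0,1],V[0,0]))
    for nm,(a,b,c_,e) in dict(green=(300,150,326,192),beaker=(280,205,314,250),vial=(222,246,242,270)).items() if n=="scene" else dict(green=(296,175,320,213),beaker=(264,210,295,252),vial=(203,234,220,260)).items():
        q=P[b:e,a:c_].reshape(-1,3); q=q[(q[:,2]>.012)&(q[:,2]<.1)]; print(nm,q[:,:2].mean(0),np.percentile(q,[2,98],axis=0).ravel())
    print('bench z',np.median(P[300:330,230:280,2]))
E
```

```text
scene
[249 139  10  19  96] [0.6948 0.0573 0.0201 0.7008 0.066  0.0417 0.708  0.093  0.0504]
[210 148  10  20 105] [0.601  0.0616 0.0241 0.6075 0.0723 0.042  0.6148 0.1    0.0499]
[ 337  149   92   91 3110] [ 0.8408 -0.2579 -0.0006  0.8682 -0.1757  0.0544  0.9419 -0.0657  0.0586]
[ 195  205  111   38 1557] [ 0.5018 -0.1543  0.0038  0.5873 -0.1213  0.0315  0.7035 -0.0994  0.0663]
 backstop rect (0.6102281808853149, -0.113718681037426) 0.06669363379478455 0.21974550187587738 80.30938720703125 ztop 0.04611613414567665
[ 326  336  106   48 2451] [ 0.5963 -0.4981  0.0078  0.6762 -0.4512  0.0104  0.7216 -0.4177  0.0128]
column (0.6584787368774414, 0.07934203743934631) 0.0426199696958065 0.12800154089927673 87.64363861083984 ztop 0.04995637588095752 1081
 top mean [0.654  0.0786 0.0459] axis ang 3.083754403192903
green [ 0.7786 -0.0649] [ 0.76   -0.081   0.0132  0.8482  0.0113  0.0818]
beaker [ 0.6769 -0.1746] [ 0.6531 -0.2029  0.0141  0.7027 -0.1321  0.0691]
vial [ 0.5415 -0.1842] [ 0.532  -0.1911  0.0133  0.5519 -0.1717  0.0407]
bench z -0.0009902416069357822
side
[258 167   6  17  65] [0
[... 296 characters left out ...]
0.0064  0.5827 -0.1212  0.0291  0.6627 -0.1055  0.0471]
[268 215  23   3  54] [ 0.6598 -0.1737  0.0542  0.6819 -0.1579  0.0598  0.7017 -0.1529  0.0662]
[ 212  330  175   54 4540] [ 0.5188 -0.5065  0.011   0.6582 -0.4606  0.0129  0.7219 -0.4212  0.0147]
column (0.655741810798645, 0.07842002063989639) 0.045323263853788376 0.13535359501838684 83.10404205322266 ztop 0.05185155914571213 929
 top mean [0.6543 0.076  0.0472] axis ang 3.076809076031948
green [ 0.7823 -0.0636] [ 0.7614 -0.0816  0.0135  0.8463  0.0499  0.0838]
beaker [ 0.6761 -0.1824] [ 0.6544 -0.2034  0.0138  0.7016 -0.1351  0.0714]
vial [ 0.5435 -0.1859] [ 0.5335 -0.1917  0.0125  0.5539 -0.1733  0.0425]
bench z 0.0013344480654250424
```

Run:
```python
from h import *
np.set_printoptions(precision=4,suppress=True)
for n,(x0,y0,x1,y1) in dict(scene=(180,180,320,245),side=(180,200,300,240)).items():
    f=np.load(n+"0.npz"); im,d=f['im'],f['d']; P=cloud(n,d)[y0:y1,x0:x1].reshape(-1,3); hsv=cv2.cvtColor(im,cv2.COLOR_RGB2HSV)[y0:y1,x0:x1]
    b=cv2.inRange(hsv,(108,140,40),(130,255,255)).ravel()>0
    q=P[b&(P[:,2]>.008)&(P[:,2]<.038)&(P[:,1]>-.15)]
    q=q[q[:,0]<.68]
    a,c=np.polyfit(q[:,0],q[:,1],1)
    for _ in range(5):
        r=q[:,1]-a*q[:,0]-c; q=q[abs(r)<.004]; a,c=np.polyfit(q[:,0],q[:,1],1)
    print(n,'face slope',a,'ang',np.arctan(a),len(q),'y at .6',a*.6+c,'xmin/max',np.percentile(q[:,0],[0.5,99.5]))
    al=np.arctan(a); e=np.array([np.cos(al),np.sin(al)]); nr=np.array([-e[1],e[0]]) # nr points to +y (toward column)
    p0=np.array([.6,a*.6+c]); L=(P[:,:2]-p0)@e; X=(P[:,:2]-p0)@nr
    for lo,hi in ((-.003,.003),(.003,.012),(.012,.02),(.02,.03),(.05,.058),(.058,.064),(.07,.08),(.1,.11),(.115,.125)):
        m=(X>lo)&(X<hi)&(abs(L)<.08); 
        if m.sum(): print('  X',lo,hi,m.sum(),'z med',np.median(P[m,2]))
    m=(X>.062)&(X<.1)&(P[:,2]>.004)&(P[:,2]<.02)&(abs(L)<.16); print('  ramp L range',np.percentile(L[m],[1,99]))
    m=(X>.0)&(X<.012)&(P[:,2]>.038)&(abs(L)<.16); print('  top L range',np.percentile(L[m],[1,99]))
    m=(X>-.004)&(X<.004)&(P[:,2]>.008)&b; print('  face L range',np.percentile(L[m],[1,99]))
```

```text
scene face slope -0.17605046456971318 ang -0.17426473436697823 833 y at .6 -0.12487812666814019 xmin/max [0.5007 0.6703]
  X -0.003 0.003 1316 z med 0.022178948531309084
  X 0.003 0.012 244 z med 0.043809710249987754
  X 0.012 0.02 2 z med 0.04129357546381068
  X 0.05 0.058 319 z med 0.007876615698687361
  X 0.058 0.064 145 z med 0.009068823078812294
  X 0.07 0.08 224 z med 0.0069955599160095305
  X 0.1 0.11 203 z med 0.0019493143935697121
  X 0.115 0.125 217 z med -0.0006084648470543463
  ramp L range [-0.0993  0.1556]
  top L range [-0.1003  0.1135]
  face L range [-0.1     0.0706]
side face slope -0.17666399036771338 ang -0.17485975392657596 944 y at .6 -0.12455690716199042 xmin/max [0.5042 0.6638]
  X -0.003 0.003 1350 z med 0.024373914171149647
  X 0.003 0.012 132 z med 0.046016465915896476
  X 0.012 0.02 1 z med 0.04462255765332207
  X 0.058 0.064 2 z med 0.012895854980846277
  X 0.07 0.08 108 z med 0.00948061416886578
  X 0.1 0.11 109 z med 0.004263431237405801
  X 0.115 0.125 114 z med 0.002046441290484674
  ramp L range [-0.0992  0.1477]
  top L range [-0.0985  0.0626]
  face L range [-0.0967  0.0628]
```

apply_moves --pt "60 0.5 0.8 0 0.16" --pt "60 0.5 0.8 0 0.16" --pt "60 0.5 0.8 0 0.16" --pt "60 0.5 0.8 0 0.16" --pt "60 0.5 0.8 0 0.16" --pt "60 0.5 0.8 0 0.16" --pt "60 0.5 0.8 0 0.16" --pt "60 0.5 0.8 0 0.16" --pt "60 0.5 0.8 0 0.16" --pt "60 0.5 0.8 0 0.16" --pt "60 0.5 0.8 0 0.16"

```text
clock: 1.48
position: [0.5097, -0.0693, 0.2266]
ee_rot: [2.617, 1.739, -0.0]
force: [-0.1, -0.8, 0.5]
width: 0.603
gripper_force: 0.0
```

Run:
```python
from h import *
for n,(x0,y0,x1,y1) in dict(scene=(255,30,330,130)).items():
    P=cloud(n,np.load(n+"0.npz")['d'])[y0:y1,x0:x1].reshape(-1,3); q=P[(P[:,2]>.03)&(P[:,0]<.95)&(P[:,1]<.6)]
    print(np.percentile(q,[1,10,50,90,99],axis=0).round(3))
```

```text
[[0.824 0.034 0.031]
 [0.834 0.147 0.043]
 [0.863 0.21  0.084]
 [0.943 0.382 0.146]
 [0.948 0.561 0.202]]
```

apply_moves --pt "60 0.5 0.7 0 0.133" --pt "60 0.5 0.7 0 0.133" --pt "60 0.5 0.7 0 0.133" --pt "60 0.5 0.7 0 0.133" --pt "60 0.5 0.7 0 0.133" --pt "60 0 0 -0.7 0" --pt "60 0 0 -0.7 0" --pt "60 0 0 -0.7 0" --pt "60 0 0 -0.5 0" --pt "60 0 0 0 0"

```text
clock: 2.72
position: [0.6571, 0.1383, 0.0679]
ee_rot: [-2.293, -2.144, 0.008]
force: [0.2, -0.1, -0.4]
width: 0.598
gripper_force: 0.0
```

Run:
```python
from h import *
im,d=imaging.get_image("scene"); s,_=imaging.get_image("side")
cv2.imwrite("pics/s1.png",np.hstack([cv2.resize(im[80:270,150:350],(400,380)),cv2.resize(s[110:300,130:330],(400,380))])[:,:,::-1])
```

```text
(no output)
```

View pics/s1.png

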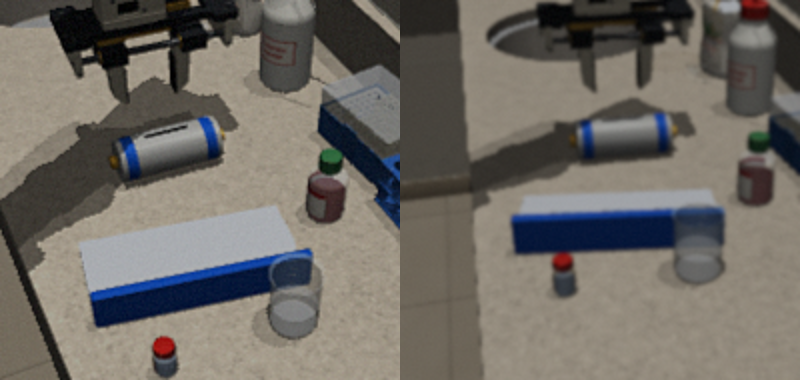

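The column is at (168,148) in the left crop, with the fingers behind it at (150,60). Bystanders are untouched. Now I descend and approach slowly.

apply_moves --pt "60 0 0 -0.4 0" --pt "60 0 0 -0.4 0" --pt "60 0 -0.06 0 0" --pt "60 0 -0.06 0 0" --pt "60 0 -0.06 0 0" --pt "60 0 -0.06 0 0" --pt "60 0 -0.06 0 0" --pt "60 0 -0.06 0 0" --pt "60 0 -0.06 0 0" --pt "60 0 -0.06 0 0" --pt "60 0 -0.06 0 0"

```text
clock: 4.2
position: [0.6591, 0.1066, 0.0227]
ee_rot: [-2.295, -2.145, 0.0]
force: [0.6, -0.9, 0.7]
width: 0.601
gripper_force: 0.1
```

```bash
cat > look.py <<'E'
from h import *
s=observe(); r=s['ee_rot']; print('tcp',s['position'].round(4) if hasattr(s['position'],'round') else s['position'],'yawy',2*np.arctan2(r[1],r[0])%(2*np.pi)-np.pi/2,'F',np.round(s['force'],1),s['clock'])
V=np.array([.6177,-.0851]); e=np.array([.985,-.174]); nr=np.array([.174,.985])
im,d=imaging.get_image("scene"); P=cloud("scene",d); hsv=cv2.cvtColor(im,cv2.COLOR_RGB2HSV)
X=(P[...,:2]-V)@nr; L=(P[...,:2]-V)@e
b=(cv2.inRange(hsv,(108,140,40),(130,255,255))>0)&(P[...,2]<.062)&(P[...,2]>.015)&(abs(L)<.11)&(X>-.024)&(X<.2)
k,lab,st,ce=cv2.connectedComponentsWithStats(b.astype(np.uint8))
for i in range(1,k):
    if st[i,4]>25:
        m=lab==i; z=P[m][:,2]; t=np.percentile(z,97); h=m&(P[...,2]>t-.004)
        print('ring n',st[i,4],'ztop',t.round(4),'X at top',X[h].mean().round(4),'Xmin',np.percentile(X[m],2).round(4),'L',L[m].mean().round(4))
p=(P[:,:,:2]-V)@nr
E
python3 look.py
```

```text
tcp [0.6591 0.1066 0.0227] yawy -0.06752934024522883 F [ 0.6 -0.9  0.7] 4.2
ring n 103 ztop 0.0492 X at top 0.161 Xmin 0.1372 L 0.0572
ring n 110 ztop 0.0511 X at top 0.15 Xmin 0.1269 L -0.0362
```

apply_moves --pt "60 -0.008 -0.06 0 0" --pt "60 -0.008 -0.06 0 -0.01" --pt "60 -0.008 -0.06 0 -0.01" --pt "60 -0.008 -0.06 0 -0.015" --pt "60 -0.008 -0.06 0 -0.015" --pt "60 -0.008 -0.06 0 -0.015" --pt "60 -0.008 -0.06 0 -0.015" --pt "60 -0.008 -0.06 0 -0.015" --pt "60 -0.008 -0.06 0 -0.015" --pt "60 -0.008 -0.06 0 -0.015"

```text
clock: 5.5
position: [0.6543, 0.0706, 0.0227]
ee_rot: [-2.362, -2.072, 0.0]
force: [-0.1, 0.7, 0.3]
width: 0.602
gripper_force: 0.1
```

```bash
python3 look.py
```

```text
tcp [0.6543 0.0706 0.0227] yawy -0.1305779537274372 F [-0.1  0.7  0.3] 5.5
ring n 111 ztop 0.0495 X at top 0.1235 Xmin 0.1 L 0.0613
ring n 118 ztop 0.0494 X at top 0.1115 Xmin 0.089 L -0.032
```

apply_moves --pt "60 -0.008 -0.05 0 -0.03" --pt "60 -0.008 -0.05 0 -0.03" --pt "60 -0.008 -0.05 0 -0.03" --pt "60 -0.008 -0.05 0 -0.03" --pt "60 -0.008 -0.05 0 -0.03" --pt "60 -0.008 -0.05 0 -0.03" --pt "60 0 0 0 0"

```text
clock: 6.42
position: [0.6514, 0.0523, 0.0227]
ee_rot: [2.452, 1.963, -0.0]
force: [0.9, 0.4, 0.3]
width: 0.601
gripper_force: 0.0
```

```bash
python3 look.py
```

```text
tcp [0.6514 0.0523 0.0227] yawy -0.22078219222552886 F [0.9 0.4 0.3] 6.425
ring n 110 ztop 0.0495 X at top 0.0986 Xmin 0.0758 L 0.0639
ring n 122 ztop 0.0502 X at top 0.0895 Xmin 0.0654 L -0.0294
```

apply_moves --pt "60 -0.005 -0.05 0 0" --pt "60 -0.005 -0.05 0 0" --pt "60 -0.005 -0.05 0 0" --pt "60 -0.005 -0.05 0 0" --pt "60 -0.005 -0.05 0 0" --pt "60 0 0 0 0" --pt "60 0 0 0 0"

```text
clock: 7.35
position: [0.6499, 0.0377, 0.0227]
ee_rot: [2.452, 1.964, -0.0]
force: [-0.1, 0.4, -0.5]
width: 0.6
gripper_force: 0.1
```

```bash
python3 look.py
```

```text
tcp [0.6499 0.0377 0.0227] yawy -0.2201876200685624 F [-0.1  0.4 -0.5] 7.35
ring n 115 ztop 0.0496 X at top 0.0875 Xmin 0.0634 L 0.0654
ring n 123 ztop 0.0499 X at top 0.0768 Xmin 0.0536 L -0.0279
```

apply_moves --pt "60 -0.005 -0.05 0 0" --pt "60 -0.005 -0.05 0 0" --pt "60 -0.005 -0.05 0 0" --pt "60 -0.005 -0.05 0 0" --pt "60 0 0 0 0"

```text
clock: 8.02
position: [0.6491, 0.0258, 0.0229]
ee_rot: [2.452, 1.964, 0.001]
force: [1.4, 2.8, 1.6]
width: 0.599
gripper_force: 1.4
```

```bash
python3 look.py
```

```text
tcp [0.6491 0.0258 0.0229] yawy -0.22019406976219713 F [1.4 2.8 1.6] 8.025
ring n 117 ztop 0.0504 X at top 0.0748 Xmin 0.0517 L 0.0672
ring n 130 ztop 0.0517 X at top 0.0656 Xmin 0.0422 L -0.0262
```

apply_moves --pt "60 -0.005 -0.05 0 -0.01" --pt "60 -0.005 -0.05 0 -0.01" --pt "60 -0.005 -0.05 0 -0.01" --pt "60 -0.005 -0.05 0 -0.01" --pt "60 0 0 0 0"

```text
clock: 8.7
position: [0.6473, 0.0128, 0.0225]
ee_rot: [2.472, 1.938, -0.002]
force: [0.9, 1.4, -0.1]
width: 0.602
gripper_force: 0.8
```

```bash
python3 look.py
```

```text
tcp [0.6473 0.0128 0.0225] yawy -0.24105506969712742 F [ 0.9  1.4 -0.1] 8.7
ring n 121 ztop 0.0524 X at top 0.0606 Xmin 0.037 L 0.0669
ring n 135 ztop 0.0537 X at top 0.056 Xmin 0.0322 L -0.0267
```

apply_moves --pt "60 -0.007 -0.05 0 0.01" --pt "60 -0.007 -0.05 0 0.02" --pt "60 -0.007 -0.05 0 0.02" --pt "60 -0.007 -0.05 0 0.02" --pt "60 0 0 0 0"

```text
clock: 9.38
position: [0.6456, 0.0007, 0.0225]
ee_rot: [2.438, 1.981, -0.002]
force: [0.7, 1.8, 0.5]
width: 0.6
gripper_force: 0.4
```

```bash
python3 look.py
```

```text
tcp [0.6456 0.0007 0.0225] yawy -0.20585994639011207 F [0.7 1.8 0.5] 9.375
ring n 128 ztop 0.0548 X at top 0.0475 Xmin 0.0253 L 0.066
ring n 140 ztop 0.0549 X at top 0.0486 Xmin 0.0251 L -0.0279
```

apply_moves --pt "60 -0.008 -0.05 0.01 0.03" --pt "60 -0.008 -0.05 0.01 0.02" --pt "60 -0.008 -0.05 0.01 0" --pt "60 -0.008 -0.05 0.01 0" --pt "60 -0.008 -0.05 0.01 0" --pt "60 -0.008 -0.05 0.01 0" --pt "60 -0.008 -0.05 0 0" --pt "60 0 0 0 0"

```text
clock: 10.42
position: [0.6424, -0.0201, 0.0262]
ee_rot: [2.413, 2.012, -0.001]
force: [0.5, 1.4, 0.3]
width: 0.598
gripper_force: 0.5
```

```bash
python3 look.py
```

```text
tcp [ 0.6424 -0.0201  0.0262] yawy -0.18083669164108374 F [0.5 1.4 0.3] 10.425
ring n 132 ztop 0.058 X at top 0.0293 Xmin 0.0057 L 0.066
ring n 144 ztop 0.0586 X at top 0.03 Xmin 0.0049 L -0.0278
```

apply_moves --pt "60 -0.008 -0.04 0 0" --pt "60 -0.008 -0.04 0 0" --pt "60 -0.008 -0.04 0 0" --pt "60 -0.008 -0.04 0 0" --pt "60 -0.008 -0.04 0 0" --pt "60 -0.008 -0.04 0 0" --pt "60 0 0 0 0"

```text
clock: 11.35
position: [0.6394, -0.0346, 0.0261]
ee_rot: [2.413, 2.011, -0.002]
force: [-0.7, 0.4, -0.5]
width: 0.6
gripper_force: 0.0
```

```bash
python3 look.py
```

```text
tcp [ 0.6394 -0.0346  0.0261] yawy -0.18105316460623255 F [-0.7  0.4 -0.5] 11.35
ring n 136 ztop 0.0601 X at top 0.0117 Xmin -0.0117 L 0.0657
ring n 149 ztop 0.0599 X at top 0.0112 Xmin -0.0115 L -0.028
```

apply_moves --pt "60 0 0 0 0" --pt "60 0 0 0 0" --pt "60 0 0 0 0" --pt "60 0 0 0 0"

```text
clock: 11.9
position: [0.6397, -0.0335, 0.0263]
ee_rot: [2.412, 2.013, -0.0]
force: [-0.5, 0.2, -0.4]
width: 0.599
gripper_force: 0.0
```

```bash
python3 look.py
```

```text
tcp [ 0.6397 -0.0335  0.0263] yawy -0.17992447398377998 F [-0.5  0.2 -0.4] 11.9
ring n 117 ztop 0.0554 X at top -0.002 Xmin -0.0235 L 0.0662
ring n 119 ztop 0.0555 X at top -0.0029 Xmin -0.0236 L -0.028
```

The column is seated (top at 56 mm, square, 19 mm off mid-length). Now I withdraw the hand.

apply_moves --pt "60 0.06 0.3 0 0" --pt "60 0.06 0.3 0 0" --pt "60 0 0 0.5 0" --pt "60 0 0 0.7 0" --pt "60 0 0 0.7 0" --pt "60 0 0 0.5 0" --pt "60 0 0 0 0" --pt "60 0 0 0 0"

```text
clock: 12.95
position: [0.6466, 0.0036, 0.1698]
ee_rot: [-2.41, -2.014, 0.001]
force: [1.0, 0.4, -0.1]
width: 0.6
gripper_force: 0.0
```

```bash
python3 look.py
python3 - <<'E'
from h import *
im,d=imaging.get_image("scene"); s,_=imaging.get_image("side")
cv2.imwrite("pics/s2.png",np.hstack([cv2.resize(im[80:270,150:350],(400,380)),cv2.resize(s[110:300,130:330],(400,380))])[:,:,::-1])
E
```

```text
tcp [0.6466 0.0036 0.1698] yawy -0.17869064561039671 F [ 1.   0.4 -0.1] 12.95
ring n 115 ztop 0.0559 X at top -0.0024 Xmin -0.0237 L 0.0661
ring n 120 ztop 0.0555 X at top -0.0032 Xmin -0.0236 L -0.028
```

View pics/s2.png

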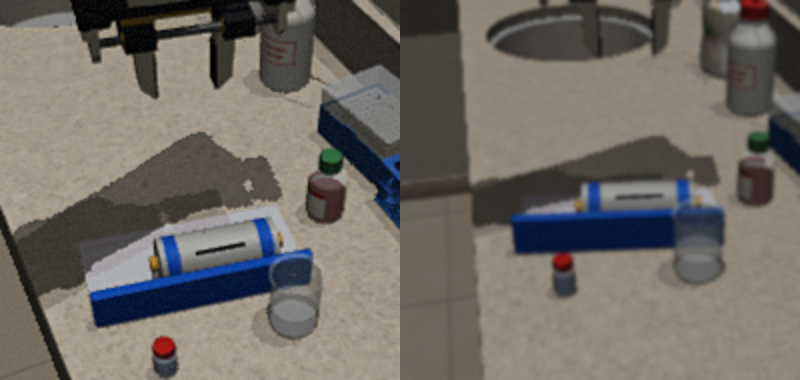

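The column lies in the V behind the backstop at left-crop (217,248), square and inside the cradle's ends. The bystanders haven't moved and the hand is clear.

```bash
python3 -c "
from cell import arm
print(arm.sign_off())"
```

```text
the job is handed in; nothing more can be done
None
```

The column was rolled up the ramp and over the crest into the V, where it measured square and about 19 mm off mid-length with both ends inside the cradle; the bystanders look unmoved, the hand is clear, and the job was handed in at about 13 s (no verdict came back).

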